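# Set the bearing cap: slide to station, bottom out, back off a quarter turn, hold

### The job

Slide the blue bearing housing along its guide rails, without lifting it, from the yellow station to the middle of the green station. There, screw its knurled brass cap clockwise until it bottoms out, then back it off a quarter turn. Finish still gripping the cap so that it holds that setting, with the housing in the green station; leave the ring, the spray can and the hammer alone.

Things in the scene. Friction and masses are not known exactly. Their poses are not given: they have to be found in the camera images.
- track: fixed aluminium plate 160 x 330 x 10 mm on the bench with two steel guide rails along its own y axis (14 mm wide, 14 mm tall above the plate, 88 mm apart inside) and a low stop at each end. Origin: centre of its underside, on the bench. Oiled: the housing slides easily between the rails along y, with 2 mm play each side.
- green_spot (a point): centre of the green painted station, on the plate's upper face (10 mm above the bench); the paint is as long as the housing's foot (110 mm along the track) and also covers the rails and the plate's edges beside them. The two stations are 160 mm apart along the track; either may be at either end.
- yellow_spot (a point): centre of the yellow painted station, on the plate's upper face, the same size; the housing starts within 15 mm of it.
- housing: loose blue bearing housing, 0.7 kg. Origin: centre of its underside, 10 mm above the bench. Oblong foot 84 mm across, 110 mm along the track, 16 mm thick, round barrel 60 mm in diameter up to 46 mm above the origin, steel neck 40 mm in diameter up to 66 mm, screw cap above it on the same axis. The foot fits between the rails, so the housing cannot turn. It may be dragged by the cap or pushed.
- cap: knurled brass screw cap, round, 50 mm diameter, 30 mm tall, white line on top, captive on the housing's thread and coaxial with it. Origin: cap centre, 83 mm above the housing's origin when bottomed; rises 12 mm per turn unscrewed. Its axes here do not turn with the cap. A red band on the neck shows while it is unscrewed. Grip it across its diameter; room for fingertips 15 mm below its underside.
- cap_turn (a joint): turn of the cap on its thread, rad: 0 = bottomed out (a firm stop), growing as it is unscrewed (counter-clockwise from above); it starts at 2.0 to 3.6. Stays where it is left; turning takes about 0.06 N m.
- strap_ring: bystander: loose dark steel ring, 110 mm outside, 30 mm tall, two lugs; origin: centre of its underside
- spray_can: bystander: loose standing spray can 66 mm in diameter, 180 mm tall; origin: centre of its underside
- hammer: bystander: hammer, 240 mm long, lying on the bench to the right of the track
Things that resemble listed ones, but are neither listed nor needed, are in the scene too. There is more than one size of the housing; the job needs the middle-sized.

How it is judged:
By the outcome, as a careful person would: the job done as asked, in the order asked, and still so for the second after the job is handed in, while the arm keeps its last pose, push and grip.
It also fails if it takes over 67 s, if anything falls off the work surface, if the arm or the gripper's body presses on something with over 40 N, if the wrist force passes 120 N, or if a joint passes its speed limit or range.

### The arm

A 6-joint arm with a two-finger parallel gripper is mounted at the origin on the work surface. World frame = base frame: x ahead of the robot, y to its left, z up, the work surface at z = 0. Lengths are in m, angles in rad, forces in N, time in s.
With the tool pointing down it reaches from about 0.4 to 0.825 m from the base axis. Payload 7 kg.
Tool frame: the origin (TCP) lies on the centre line of the jaws, within the pads' length; the fingertips stand 22 mm ahead of it and the grasp point (between the pads) lies 3 mm ahead of it; z points along the fingers, y is the line along which they close (so a half turn about z gives the same grasp; the last joint's range is limited). The gripper opens to 88 mm and grips with 3 to 60 N. Pads are 19 mm wide; open, the fingers measure 130 mm over their backs; the gripper's body (78 mm by 193 mm) begins 47 mm behind the grasp point.
Start: joints at [1.589, 0.359, 0.012, 0, -1.224, -0.288], TCP at [0.18, 0.651, 0.249] pointing down, gripper open.
Joint ranges: [-3.07, 3.07], [-1.43, 2.12], [-1.02, 1.25], [-3.03, 1.67], [-3.05, -0], [-3.03, 3.03]. Speed limits (rad/s): [2.39, 2.39, 3.01, 3.14, 3.14, 3.14].

### API

Orientations are given as [roll, pitch, yaw] about the fixed x, y, z axes, in that order (R = Rz(yaw) Ry(pitch) Rx(roll)).
In Python, from station import monitor, viewer, order gives the robot as it stands. The module is installed in compiled form; this text tells all that it offers.
- The arm moves only by the tool servo_tool, never from a script. Its argument "targets" is a list of rows, each an object with "angular": the turn, a rotation vector about the tool's x, y, z in degrees, a list of three; "xyz": the shift along the tool's x, y, z in cm, a list of three; "claw": the finger opening in cm, from 0 to 8.76. A call has 1 to 20 rows; each row shifts and turns the commanded pose from where the row before left it, along the tool's axes as they then stand; what a row does not reach is not made up. A row lasts 1/10 s, in which the tool goes at most 50 mm and 8.59 degrees, less where a joint would pass 70% of its speed; a pose out of reach is approached as far as the arm can. A call is refused whole if a number of a shift passes 5 or a number of a turn 8.59, either way. A call with a gripper value outside its range is refused whole. The fingers move at their own pace and stop on an object; "force" is the grip in N (left out, the last holds). Time passes only in rows, so rows that do not move let the fingers close. It gives the time, the measured TCP pose, the force, the opening and the grip force at its end, in the units of the state.
- monitor.get_state(): the state, without advancing time (a new reading comes with each control period).
- viewer.grab_frame(name): name is "scene" or "side" or "wrist"; returns a dict with "color" (384x512x3 uint8, blue, green, red), "fovy" (degrees; the focal length in pixels is half the picture's height over the tangent of half this angle, whatever the lens; pixels are square), "cx", "cy" (the principal point, pixels), "R" (3x3) and "t" (3): a world point X has camera coordinates R X + t. Camera axes: x right, y down, z forward; pixel columns grow to the right and rows downward; lengths in m; the calibration is good to about 2 mm. A picture is of the moment at which its call begins. There is no depth.
- order.job_done(): hands the job in; it is judged then, once.
The state is a dict: "t": time; "q": joint angles; "qd": joint speeds; "joint_efforts": joint torques, N m; "eef_pos": TCP position; "ee_rot": TCP orientation; "force": force on the tool from outside, world axes, zero at the start; "moment": the same for the moment, N m; "width": finger opening in m; "gripper_force": force on a finger pad.
Only numpy, scipy, OpenCV 4.12 (cv2) and the standard library are available. Lean on these libraries where they do the work, as an engineer would, in place of code of your own. Each camera call takes 0.05 s, during which the arm holds its last target. There are 200 camera calls.

## Working session

There is one attempt and no reset: what is moved stays moved. The work goes in short steps, Python scripts to look and compute and a tool call to move; the robot and the scene stay as the last step left them, time stands still between calls to the robot, and variables do not carry over. Pictures are saved under pics/ and viewed, at most 10 in all, crops included, and the job is handed in when it is done.

Besides the shell and the picture viewer there is one more tool, called after "Call:" by a JSON object that holds its "method" and its "body", one argument or row to a line. servo_tool: Moves the arm, as the interface text tells. Its arguments: {"type":"object","properties":{"targets":{"type":"array"},"force":{"type":"number"}},"required":["targets"]}

```bash
mkdir -p pics; python3 - <<'E'
from station import monitor, viewer
import cv2, numpy as np, pickle
s=monitor.get_state(); print(s['t'],s['eef_pos'],s['ee_rot'],s['width'])
F={n:viewer.grab_frame(n) for n in("scene","side","wrist")}
pickle.dump(F,open('f0.pkl','wb'))
for n,f in F.items():
    cv2.imwrite(f'pics/{n}0.png',f['color']); print(n,f['fovy'],f['cx'],f['cy'],np.round(f['R'],3).tolist(),np.round(f['t'],3))
E
```

```text
0.0 [0.17979995 0.65014896 0.24762805] [ 3.13992242e+00 -1.43776232e-04 -2.69894846e-01] 0.0873064636028393
scene 51.92099430987492 253.4057683421203 191.38117433210033 [[-0.088, 0.996, 0.005], [0.576, 0.054, -0.815], [-0.812, -0.069, -0.579]] [ 0.026 -0.264  2.029]
side 42.15025775829291 255.04013456065138 192.73360928767173 [[0.868, -0.496, 0.012], [-0.339, -0.61, -0.716], [0.362, 0.618, -0.698]] [-0.512  0.277  1.641]
wrist 59.08990552534856 259.5831084612373 192.4551757720714 [[-0.267, -0.964, 0.001], [-0.933, 0.259, 0.252], [-0.243, 0.066, -0.968]] [ 0.676 -0.033  0.388]
```

View pics/scene0.png

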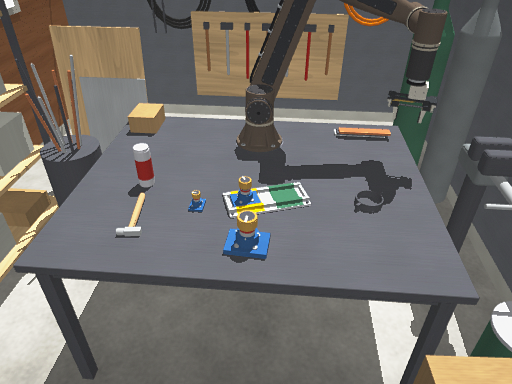

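View pics/side0.png

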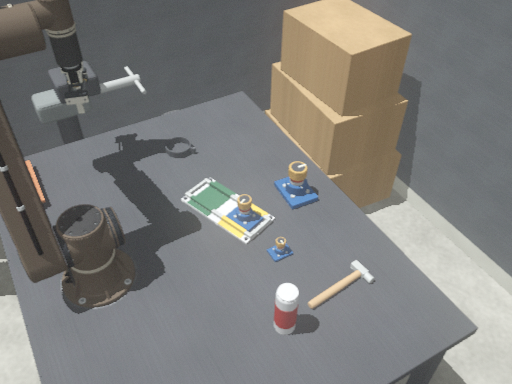

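Scene: the housing with its cap is on the track at about (245,188), yellow end, with green to the right at (290,195). A bigger decoy sits at (247,235) and a smaller one at (197,200). In the side view the housing is at (245,208), green at (215,197) and yellow at (258,215).

```bash
cat > h.py <<'E'
import numpy as np, cv2, pickle
def ray(f,u,v):
    fl=f['color'].shape[0]/2/np.tan(np.radians(f['fovy'])/2)
    R=np.array(f['R']);t=np.array(f['t'])
    return -R.T@t, R.T@np.array([(u-f['cx'])/fl,(v-f['cy'])/fl,1])
def onz(f,u,v,z):
    c,d=ray(f,u,v); return c+d*(z-c[2])/d[2]
def tri(fs,ps):
    A=np.zeros((3,3));b=np.zeros(3)
    for f,p in zip(fs,ps):
        c,d=ray(f,*p); d/=np.linalg.norm(d); P=np.eye(3)-np.outer(d,d); A+=P;b+=P@c
    return np.linalg.solve(A,b)
def proj(f,X):
    fl=f['color'].shape[0]/2/np.tan(np.radians(f['fovy'])/2)
    p=np.array(f['R'])@X+f['t']; return f['cx']+fl*p[0]/p[2], f['cy']+fl*p[1]/p[2]
def crop(f,x,y,w,h,s,name):
    cv2.imwrite(name,cv2.resize(f['color'][y:y+h,x:x+w],None,fx=s,fy=s,interpolation=cv2.INTER_CUBIC))
E
python3 - <<'E'
from h import *
F=pickle.load(open('f0.pkl','rb'))
a=cv2.resize(F['scene']['color'][165:225,210:320],None,fx=6.5,fy=6.5,interpolation=cv2.INTER_CUBIC)[:, :715]
b=cv2.resize(F['side']['color'][170:245,170:290],None,fx=6,fy=6,interpolation=cv2.INTER_CUBIC)
cv2.imwrite('pics/sc1.png',a);cv2.imwrite('pics/si1.png',b)
for n,(x0,y0,x1,y1) in dict(scene=(215,165,320,222),side=(175,170,285,245)).items():
    f=F[n];hsv=cv2.cvtColor(f['color'],cv2.COLOR_BGR2HSV)
    for c,lo,hi in (('green',(60,80,50),(90,255,255)),('yellow',(24,130,120),(34,255,255)),('brass',(8,80,80),(22,255,255)),('blue',(100,120,60),(125,255,255))):
        m=np.zeros(hsv.shape[:2],np.uint8);m[y0:y1,x0:x1]=cv2.inRange(hsv,lo,hi)[y0:y1,x0:x1]
        k,l,st,ce=cv2.connectedComponentsWithStats(m)
        for i in range(1,k):
            if st[i,4]>25: print(n,c,st[i],ce[i].round(1),onz(f,*ce[i],.01).round(3))
E
```

```text
scene green [269 183  34  25 580] [284.9 195.3] [0.486 0.146 0.01 ]
scene yellow [236 202  29  20 205] [250.8 208.9] [0.589 0.015 0.01 ]
scene brass [238 177  14  13 104] [245.2 184.5] [ 0.422 -0.024  0.01 ]
scene blue [230 189  31  18 284] [244.  198.3] [ 0.522 -0.019  0.01 ]
side brass [238 196  14  13  83] [244.3 204. ] [0.574 0.053 0.01 ]
```

View pics/sc1.png

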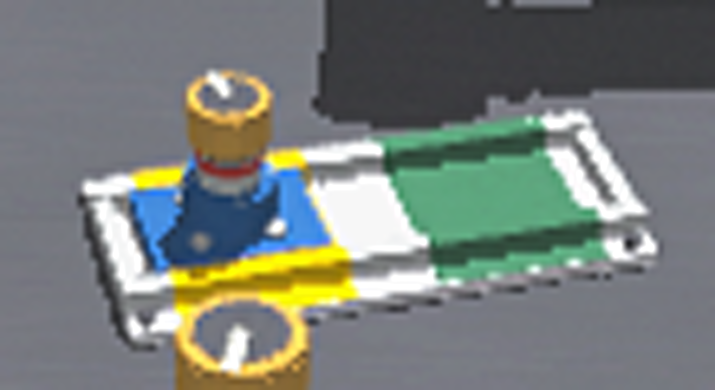

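View pics/si1.png

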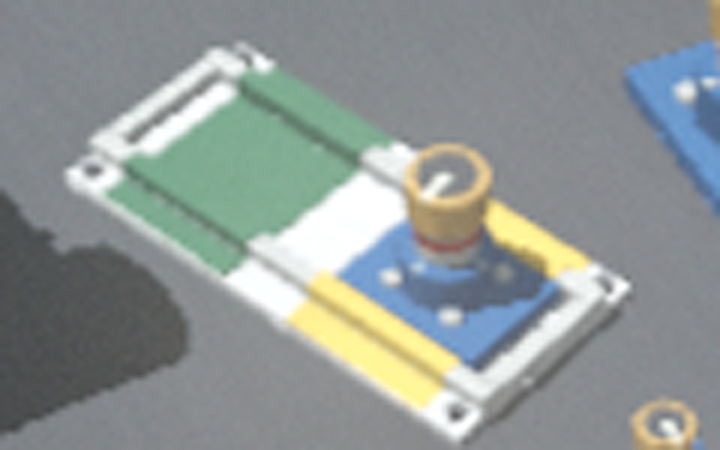

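Crops: the red band shows. Cap top centre is at scene (245.4,180.1) and side (244.7,198.3). Plate corners in the side crop are (70,180), (462,438), (630,288) and (240,42). Green is to +y.

```bash
python3 - <<'E'
from h import *
F=pickle.load(open('f0.pkl','rb'));a,b=F['scene'],F['side']
print('captop',tri([a,b],[(245.4,180.1),(244.7,198.3)]))
S=lambda u,v,z:onz(b,170+u/6-.4,170+v/6-.4,z)
P=[S(70,180,.01),S(458,436,.01),S(630,288,.01),S(240,42,.01)]
print(np.round(P,3)); 
for i in range(4): print(np.linalg.norm(P[i]-P[(i+1)%4]),np.degrees(np.arctan2(*(P[(i+1)%4]-P[i])[1::-1])))
print('centre',np.mean(P,0))
C=lambda u,v,z:onz(a,210+u/6.5-.4,165+v/6.5-.4,z)
print(C(655,255,.01),C(135,340,.01))
# green on rails tops edges z=.024 inner: rough centre from the green plate floor region
print('green floor corners side',[S(*p,.01).round(3) for p in((140,160),(235,90),(355,170),(265,240))])
print('white line dir', S(425,195,.12)-S(450,175,.12))
E
```

```text
captop [ 0.54060892 -0.01018851  0.11184488]
[[ 0.376  0.19   0.01 ]
 [ 0.488 -0.113  0.01 ]
 [ 0.637 -0.062  0.01 ]
 [ 0.527  0.254  0.01 ]]
0.3231573036135646 -69.7117992511332
0.15741956014206743 19.136281914785823
0.3344527231060259 109.26675975762431
0.16354948495770785 -156.88084677853806
centre [0.50715284 0.06732069 0.01      ]
[0.53400983 0.24882213 0.01      ] [ 0.64554134 -0.05755329  0.01      ]
green floor corners side [array([0.422, 0.185, 0.01 ]), array([0.504, 0.214, 0.01 ]), array([0.538, 0.111, 0.01 ]), array([0.46 , 0.083, 0.01 ])]
white line dir [-0.020518   -0.00730051  0.        ]
```

```bash
python3 - <<'E'
from h import *
F=pickle.load(open('f0.pkl','rb'));a,b=F['scene'],F['side']
print('bigtop',tri([a,b],[(247.2,215.8),(298,167.5)]))
w=F['wrist'];R=np.array(w['R']);c=-R.T@w['t'];print('cam',c)
from scipy.spatial.transform import Rotation as Ro
T=Ro.from_euler('xyz',[np.pi,0,-.27]).as_matrix()
print('cam in tool',T.T@(c-[.18,.65,.2476]),(T.T@R.T).round(3))
print('shift tool cm',T.T@np.array([.541-.18,-.010-.650,.165-.2476])*100)
E
```

```text
bigtop [0.78207714 0.02037173 0.13033181]
cam [0.24403603 0.6342715  0.38317634]
cam in tool [ 0.06591135 -0.00192175 -0.13557634] [[-0.    -0.968 -0.252]
 [ 1.    -0.001  0.001]
 [-0.001 -0.252  0.968]]
shift tool cm [52.39640418 53.9798743   8.26      ]
```

Call:
{"method": "servo_tool", "body": {
  "targets": [
    {"xyz": [3.2,3.3,0]},
    {"xyz": [3.3,3.4,0]},
    {"xyz": [3.3,3.4,0]},
    {"xyz": [3.3,3.4,0]},
    {"xyz": [3.3,3.4,0]},
    {"xyz": [3.3,3.4,0]},
    {"xyz": [3.3,3.4,0]},
    {"xyz": [3.3,3.4,0]},
    {"xyz": [3.3,3.4,0]},
    {"xyz": [3.3,3.4,0]},
    {"xyz": [3.3,3.4,0]},
    {"xyz": [3.3,3.4,0]},
    {"xyz": [3.3,3.4,0]},
    {"xyz": [3.2,3.3,0]},
    {"xyz": [3.2,3.3,0]},
    {"xyz": [3.0,3.1,0]},
    {"angular": [0,0,-8.59]},
    {"angular": [0,0,-8.59]},
    {"angular": [0,0,-8.59]},
    {"angular": [0,0,-8.59]}
  ]
}}

```text
invalid input
```

```bash
python3 - <<'E'
from station import monitor, viewer
from h import *
f=viewer.grab_frame('wrist');s=monitor.get_state();print(s['t'],s['eef_pos'],s['ee_rot'],s['q'],s['force'])
pickle.dump((f,s),open('f1.pkl','wb'))
cv2.imwrite('pics/w1.png',f['color'])
E
```

```text
0.2 [0.17986872 0.65034189 0.247977  ] [ 3.14060558e+00 -1.49356078e-04 -2.69826266e-01] [ 1.58911476e+00  3.59141592e-01  1.14238769e-02 -1.45988782e-04
 -1.22406743e+00 -2.88095089e-01] [ 0.34659341 -0.34708008  0.23622275]
```

View pics/w1.png

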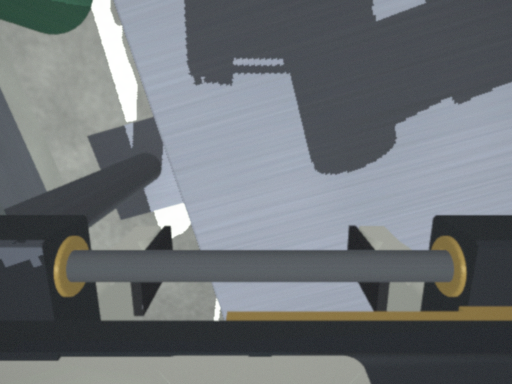

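The wrist view shows the two fingers at columns 160 and 365, row about 270, over bare bench. The call was refused, so I'll give every row all three keys.

Call:
{"method": "servo_tool", "body": {
  "targets": [
    {"xyz": [3.2,3.3,0],"angular": [0,0,0],"claw": 8.7},
    {"xyz": [3.3,3.4,0],"angular": [0,0,0],"claw": 8.7},
    {"xyz": [3.3,3.4,0],"angular": [0,0,0],"claw": 8.7},
    {"xyz": [3.3,3.4,0],"angular": [0,0,0],"claw": 8.7},
    {"xyz": [3.3,3.4,0],"angular": [0,0,0],"claw": 8.7},
    {"xyz": [3.3,3.4,0],"angular": [0,0,0],"claw": 8.7},
    {"xyz": [3.3,3.4,0],"angular": [0,0,0],"claw": 8.7},
    {"xyz": [3.3,3.4,0],"angular": [0,0,0],"claw": 8.7},
    {"xyz": [3.3,3.4,0],"angular": [0,0,0],"claw": 8.7},
    {"xyz": [3.3,3.4,0],"angular": [0,0,0],"claw": 8.7},
    {"xyz": [3.3,3.4,0],"angular": [0,0,0],"claw": 8.7},
    {"xyz": [3.3,3.4,0],"angular": [0,0,0],"claw": 8.7},
    {"xyz": [3.3,3.4,0],"angular": [0,0,0],"claw": 8.7},
    {"xyz": [3.2,3.3,0],"angular": [0,0,0],"claw": 8.7},
    {"xyz": [3.2,3.3,0],"angular": [0,0,0],"claw": 8.7},
    {"xyz": [3.0,3.1,0],"angular": [0,0,0],"claw": 8.7},
    {"xyz": [0,0,0],"angular": [0,0,-8.59],"claw": 8.7},
    {"xyz": [0,0,0],"angular": [0,0,-8.59],"claw": 8.7},
    {"xyz": [0,0,0],"angular": [0,0,-8.59],"claw": 8.7},
    {"xyz": [0,0,0],"angular": [0,0,-8.59],"claw": 8.7}
  ],
  "force": 30
}}

```text
t: 2.2
eef_pos: [0.5395, -0.0074, 0.2483]
ee_rot: [-3.141, 0.0, 0.335]
force: [-0.2, -0.5, -0.3]
width: 0.087
gripper_force: 0.0
```

```bash
python3 - <<'E'
from station import monitor, viewer
from h import *
f=viewer.grab_frame('wrist');s=monitor.get_state();print(s['t'],s['eef_pos'],s['ee_rot'],s['q'],s['force'])
pickle.dump((f,s),open('f1.pkl','wb'))
cv2.imwrite('pics/w2.png',f['color'])
E
```

```text
2.25 [ 0.53951751 -0.00732456  0.2483757 ] [-3.14151082e+00  3.82059463e-04  3.45047064e-01] [ 3.49782580e-01  1.36354162e-01 -2.86826841e-01 -9.17196047e-05
 -1.14799699e+00  1.56609845e+00] [-0.43244828  0.28922035  0.12023572]
```

View pics/w2.png

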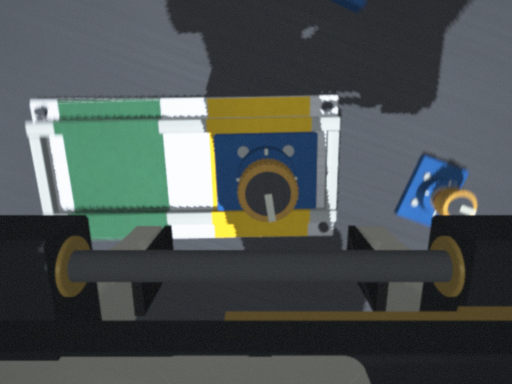

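Wrist view: cap centre at about (268,188), green at columns 60–167, yellow at 207–311. Track is nearly aligned with the tool y axis.

```bash
cat > m.py <<'E'
from h import *
def edges(f,row,z,lo,hi,x0=40,x1=400):
    hsv=cv2.cvtColor(f['color'],cv2.COLOR_BGR2HSV)
    m=cv2.inRange(hsv[row:row+1,x0:x1],lo,hi)[0]; c=np.where(m)[0]+x0
    return onz(f,c.min()-.5,row,z),onz(f,c.max()+.5,row,z),c.min(),c.max()
G=((60,80,40),(90,255,255));Y=((20,130,100),(34,255,255))
E
python3 - <<'E'
from m import *
f,s=pickle.load(open('f1.pkl','rb'))
for r in (104,107,110): 
    for n,c in(('g',G),('y',Y)):
        a,b,i,j=edges(f,r,.01,*c); print(r,n,i,j,a[:2].round(4),b[:2].round(4),'mid',((a+b)/2)[:2].round(4),'len',np.linalg.norm(a-b).round(4),np.degrees(np.arctan2(*(a-b)[1::-1])).round(1))
for r in (150,165,180): a,b,i,j=edges(f,r,.01,*G,x0=40,x1=200);print('floor',r,i,j,((a+b)/2)[:2].round(4),np.linalg.norm(a-b).round(4))
hsv=cv2.cvtColor(f['color'],cv2.COLOR_BGR2HSV)
m=np.zeros(hsv.shape[:2],np.uint8);m[157:222,234:302]=cv2.inRange(hsv,(10,100,90),(22,255,255))[157:222,234:302]
c=np.argwhere(m)[:,::-1].astype(np.int32)
e=cv2.minEnclosingCircle(c);print(e,cv2.boundingRect(c))
fl=192/np.tan(np.radians(f['fovy'])/2);print(fl)
print('cap',onz(f,268,188,.114))
# blue foot columns at row ~ 150
hb=cv2.inRange(hsv,(100,120,60),(125,255,255));
for r in(140,200): q=np.where(hb[r,200:330])[0]+200;print('foot',r,q.min(),q.max(),onz(f,q.min()-.5,r,.026)[:2],onz(f,q.max()+.5,r,.026)[:2])
crop(f,215,120,130,120,5,'pics/c2.png')
E
```

```text
104 g 59 158 [0.532  0.2197] [0.5671 0.1188] mid [0.5495 0.1693] len 0.1068 109.2
104 y 208 309 [0.5843 0.0694] [ 0.6201 -0.0334] mid [0.6022 0.018 ] len 0.1089 109.2
107 g 59 158 [0.5289 0.2191] [0.5641 0.118 ] mid [0.5465 0.1686] len 0.107 109.2
107 y 208 308 [0.5813 0.0685] [ 0.6169 -0.0336] mid [0.5991 0.0175] len 0.1081 109.2
110 g 60 159 [0.5262 0.2175] [0.5614 0.1162] mid [0.5438 0.1669] len 0.1073 109.2
110 y 208 308 [0.5783 0.0676] [ 0.614  -0.0347] mid [0.5961 0.0164] len 0.1083 109.2
floor 150 66 163 [0.5035 0.1521] 0.1082
floor 165 68 164 [0.4876 0.1467] 0.1084
floor 180 71 165 [0.4716 0.1406] 0.1073
((270.8148498535156, 191.23281860351562), 33.317893981933594) (238, 160, 62, 62)
338.738474253792
cap [ 0.5418642  -0.01160179  0.114     ]
foot 140 215 316 [0.55251552 0.04953641] [ 0.58770209 -0.05152283]
foot 200 219 315 [0.4914425  0.02594984] [ 0.5264646 -0.0746144]
```

View pics/c2.png

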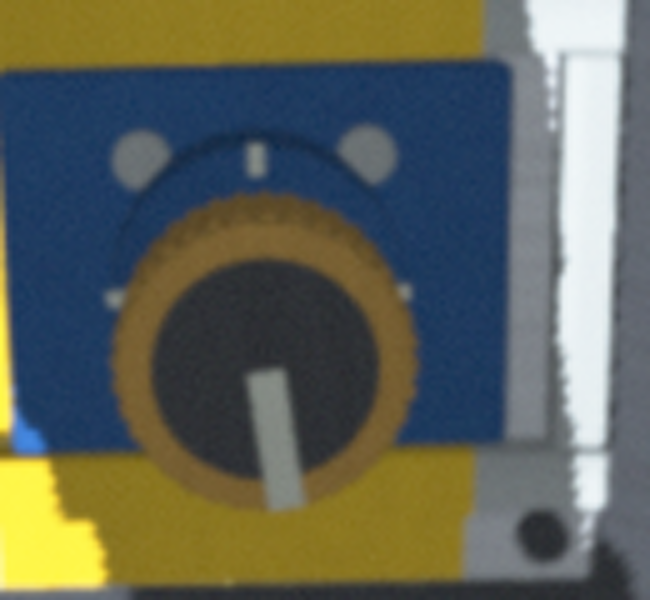

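Close crop: cap centre at (268,193), white line towards the bottom.

```bash
python3 - <<'E'
from m import *
f,s=pickle.load(open('f1.pkl','rb'))
p=onz(f,268,193.2,.113);e=np.array([np.cos(np.radians(109.4)),np.sin(np.radians(109.4))])
print(p,'s cap',p[:2]@e,'to go',-.0229-p[:2]@e)
from scipy.spatial.transform import Rotation as Ro
T=Ro.from_euler('xyz',s['ee_rot']).as_matrix()
print('tool cm',T.T@(np.r_[p[:2],.095]-s['eef_pos'])*100,'track in tool',T.T@np.r_[e,0])
E
```

```text
[ 0.53746857 -0.01318812  0.113     ] s cap -0.19096549898776427 to go 0.16806549898776427
tool cm [-0.38528711  0.48374675 15.33767924] track in tool [ 6.45314388e-03 -9.99979175e-01  7.93676215e-05]
```

Call:
{"method": "servo_tool", "body": {
  "targets": [
    {"xyz": [-0.39,0.48,3.0],"angular": [0,0,0],"claw": 8.7},
    {"xyz": [0,0,3.0],"angular": [0,0,0],"claw": 8.7},
    {"xyz": [0,0,3.0],"angular": [0,0,0],"claw": 8.7},
    {"xyz": [0,0,2.5],"angular": [0,0,0],"claw": 8.7},
    {"xyz": [0,0,2.0],"angular": [0,0,0],"claw": 8.7},
    {"xyz": [0,0,1.3],"angular": [0,0,0],"claw": 8.7},
    {"xyz": [0,0,0],"angular": [0,0,0],"claw": 8.7}
  ],
  "force": 30
}}

```text
t: 2.95
eef_pos: [0.5362, -0.0132, 0.0987]
ee_rot: [-3.141, 0.004, 0.327]
force: [-0.4, 0.1, 0.0]
width: 0.0871
gripper_force: 0.0
```

Call:
{"method": "servo_tool", "body": {
  "targets": [
    {"xyz": [0,0,0],"angular": [0,0,0],"claw": 6.0},
    {"xyz": [0,0,0],"angular": [0,0,0],"claw": 5.4},
    {"xyz": [0,0,0],"angular": [0,0,0],"claw": 4.5},
    {"xyz": [0,0,0],"angular": [0,0,0],"claw": 4.5},
    {"xyz": [0,0,0],"angular": [0,0,0],"claw": 4.5},
    {"xyz": [0,0,0],"angular": [0,0,0],"claw": 4.5}
  ],
  "force": 30
}}

```text
t: 3.55
eef_pos: [0.5377, -0.0129, 0.1009]
ee_rot: [3.141, -0.001, 0.33]
force: [-0.6, -1.1, 1.7]
width: 0.0498
gripper_force: 30.0
```

Call:
{"method": "servo_tool", "body": {
  "targets": [
    {"xyz": [0,-0.4,0],"angular": [0,0,0],"claw": 4.5},
    {"xyz": [0,-0.8,0],"angular": [0,0,0],"claw": 4.5},
    {"xyz": [0,-1.2,0],"angular": [0,0,0],"claw": 4.5},
    {"xyz": [0,-1.2,0],"angular": [0,0,0],"claw": 4.5},
    {"xyz": [0,-1.2,0],"angular": [0,0,0],"claw": 4.5},
    {"xyz": [0,-1.2,0],"angular": [0,0,0],"claw": 4.5},
    {"xyz": [0,-1.2,0],"angular": [0,0,0],"claw": 4.5},
    {"xyz": [0,-0.8,0],"angular": [0,0,0],"claw": 4.5}
  ]
}}

```text
t: 4.35
eef_pos: [0.5113, 0.0643, 0.1008]
ee_rot: [-3.142, -0.0, 0.331]
force: [0.3, -2.3, 5.6]
width: 0.0494
gripper_force: 30.0
```

Call:
{"method": "servo_tool", "body": {
  "targets": [
    {"xyz": [0,-1.0,0],"angular": [0,0,0],"claw": 4.5},
    {"xyz": [0,-1.2,0],"angular": [0,0,0],"claw": 4.5},
    {"xyz": [0,-1.2,0],"angular": [0,0,0],"claw": 4.5},
    {"xyz": [0,-1.2,0],"angular": [0,0,0],"claw": 4.5},
    {"xyz": [0,-1.2,0],"angular": [0,0,0],"claw": 4.5},
    {"xyz": [0,-1.2,0],"angular": [0,0,0],"claw": 4.5},
    {"xyz": [0,-1.0,0],"angular": [0,0,0],"claw": 4.5},
    {"xyz": [0,-0.8,0],"angular": [0,0,0],"claw": 4.5},
    {"xyz": [0,0,0],"angular": [0,0,0],"claw": 4.5},
    {"xyz": [0,0,0],"angular": [0,0,0],"claw": 4.5}
  ]
}}

```text
t: 5.35
eef_pos: [0.4823, 0.1476, 0.1008]
ee_rot: [-3.141, -0.0, 0.331]
force: [-2.4, 1.4, 6.9]
width: 0.0494
gripper_force: 30.0
```

```bash
python3 - <<'E'
from station import monitor, viewer
from h import *
F={n:viewer.grab_frame(n) for n in("scene","side","wrist")}
s=monitor.get_state();print(s['t'],s['eef_pos'],s['ee_rot'],s['q'],s['force'],s['moment'])
pickle.dump((F,s),open('f2.pkl','wb'))
e=np.array([np.cos(np.radians(109.4)),np.sin(np.radians(109.4))]);print('s',s['eef_pos'][:2]@e)
a=cv2.resize(F['scene']['color'][150:225,220:320],None,fx=4,fy=4);b=cv2.resize(F['side']['color'][150:225,170:270],None,fx=4,fy=4)
w=F['wrist']['color'];w=cv2.resize(w,(400,300))
cv2.imwrite('pics/c3.png',np.vstack([np.hstack([a,b]),np.hstack([w,w*0])]))
E
```

```text
5.5 [0.48244913 0.14744291 0.10080362] [-3.14066961e+00 -3.59003383e-04  3.30584239e-01] [ 6.86041856e-01  2.31935957e-01 -5.51907141e-01 -1.04614776e-03
 -7.86295704e-01  1.21607771e+00] [-2.72918395  1.76549694  7.26211553] [ 0.59228973  0.80730618 -0.08357462]
s -0.021179352180070596
```

View pics/c3.png

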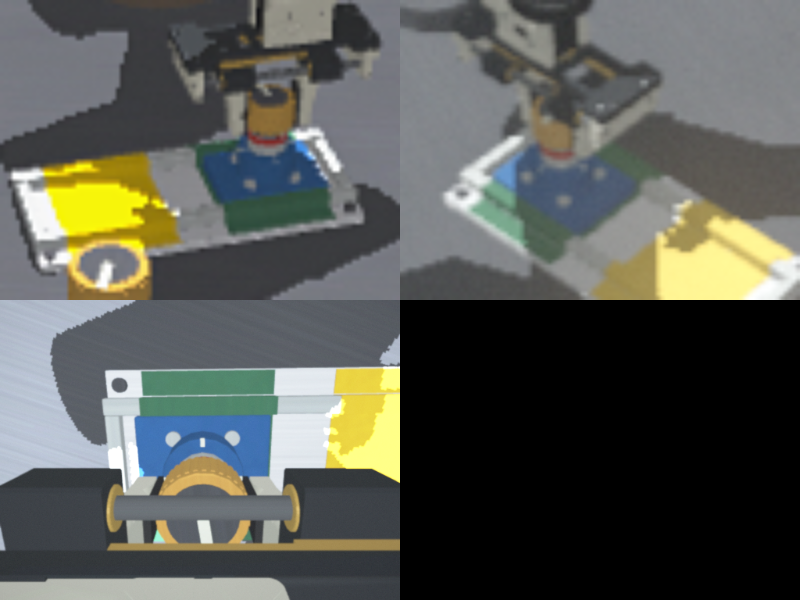

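The housing sits on green, with the red band still showing. In the wrist view the foot spans columns 135–271 against green on the rail at 138–273, so it may be slightly too far. I'll measure it.

```bash
cat > chk.py <<'E'
from m import *
def chk(f):
    e=np.array([np.cos(np.radians(109.4)),np.sin(np.radians(109.4))])
    hsv=cv2.cvtColor(f['color'],cv2.COLOR_BGR2HSV)
    g=cv2.inRange(hsv,(60,60,30),(90,255,255));b=cv2.inRange(hsv,(98,120,40),(125,255,255))
    for n,m,z,rows in(('edge',g,.01,range(96,116,6)),('rail',g,.024,(130,133,136)),('foot',b,.026,range(150,200,10))):
        for r in rows:
            q=np.where(m[r,100:400])[0]+100
            if len(q)<50: continue
            A,B=onz(f,q.min()-.5,r,z)[:2]@e,onz(f,q.max()+.5,r,z)[:2]@e
            print(n,r,q.min(),q.max(),'ends %.4f %.4f mid %.4f len %.4f'%(A,B,(A+B)/2,A-B))
E
python3 -c "
from chk import *
chk(pickle.load(open('f2.pkl','rb'))[0]['wrist'])"
```

```text
edge 96 182 350 ends 0.0307 -0.0779 mid -0.0236 len 0.1086
edge 102 182 350 ends 0.0310 -0.0781 mid -0.0236 len 0.1091
edge 108 182 350 ends 0.0312 -0.0783 mid -0.0236 len 0.1095
edge 114 183 349 ends 0.0308 -0.0779 mid -0.0235 len 0.1087
rail 130 179 354 ends 0.0308 -0.0779 mid -0.0236 len 0.1087
rail 133 179 354 ends 0.0309 -0.0781 mid -0.0236 len 0.1090
rail 136 179 354 ends 0.0310 -0.0782 mid -0.0236 len 0.1092
foot 150 174 346 ends 0.0343 -0.0732 mid -0.0195 len 0.1074
foot 160 173 345 ends 0.0353 -0.0729 mid -0.0188 len 0.1082
foot 170 174 345 ends 0.0352 -0.0733 mid -0.0190 len 0.1084
foot 180 175 344 ends 0.0350 -0.0730 mid -0.0190 len 0.1080
foot 190 177 344 ends 0.0342 -0.0733 mid -0.0196 len 0.1075
```

Call:
{"method": "servo_tool", "body": {
  "targets": [
    {"xyz": [0,0.2,0],"angular": [0,0,0],"claw": 4.5},
    {"xyz": [0,0.23,0],"angular": [0,0,0],"claw": 4.5},
    {"xyz": [0,0,0],"angular": [0,0,0],"claw": 4.5},
    {"xyz": [0,0,0],"angular": [0,0,0],"claw": 4.5},
    {"xyz": [0,0,0],"angular": [0,0,0],"claw": 4.5}
  ]
}}

```text
t: 6.0
eef_pos: [0.484, 0.1431, 0.1008]
ee_rot: [-3.141, -0.0, 0.33]
force: [-1.1, 0.0, 6.6]
width: 0.0498
gripper_force: 30.0
```

```bash
cat > st.py <<'E'
from station import monitor, viewer
from chk import *
f=viewer.grab_frame('wrist');S=[monitor.get_state()];s=S[0]
print(s['t'],s['eef_pos'].round(4),'yaw',np.degrees(s['ee_rot'][2]).round(2),'q6',s['q'][5].round(3),s['force'].round(1),s['moment'].round(3),s['joint_efforts'][5].round(3),s['width'].round(4))
E
python3 - <<'E'
from st import *
chk(f)
E
```

```text
Traceback (most recent call last):
  File "st.py", line 4, in <module>
    print(s['t'],s['eef_pos'].round(4),'yaw',np.degrees(s['ee_rot'][2]).round(2),'q6',s['q'][5].round(3),s['force'].round(1),s['moment'].round(3),s['joint_efforts'][5].round(3),s['width'].round(4))
                                                                                                                                                                                 ^^^^^^^^^^^^^^^^
AttributeError: 'float' object has no attribute 'round'
```

```bash
sed -i "s/s\['width'\].round(4)/round(s['width'],4)/" st.py; python3 -c "
from st import *
chk(f)"
```

```text
6.1 [0.484  0.1431 0.1008] yaw 18.94 q6 1.225 [-0.9  0.1  6.8] [ 0.028  0.417 -0.017] 0.049 0.0494
edge 96 174 343 ends 0.0311 -0.0781 mid -0.0235 len 0.1092
edge 102 175 343 ends 0.0308 -0.0783 mid -0.0238 len 0.1091
edge 108 175 342 ends 0.0310 -0.0779 mid -0.0234 len 0.1089
edge 114 176 342 ends 0.0306 -0.0781 mid -0.0237 len 0.1087
rail 130 171 347 ends 0.0310 -0.0783 mid -0.0237 len 0.1094
rail 133 171 347 ends 0.0312 -0.0784 mid -0.0236 len 0.1096
rail 136 172 346 ends 0.0307 -0.0779 mid -0.0236 len 0.1086
foot 150 174 345 ends 0.0295 -0.0773 mid -0.0239 len 0.1068
foot 160 173 344 ends 0.0306 -0.0770 mid -0.0232 len 0.1076
foot 170 174 344 ends 0.0305 -0.0773 mid -0.0234 len 0.1078
foot 180 175 343 ends 0.0303 -0.0771 mid -0.0234 len 0.1074
foot 190 177 343 ends 0.0295 -0.0774 mid -0.0240 len 0.1069
```

Centred to within 0.5 mm. Screwing clockwise now, following the thread down.

Call:
{"method": "servo_tool", "body": {
  "targets": [
    {"xyz": [0,0,0.015],"angular": [0,0,4.5],"claw": 4.5},
    {"xyz": [0,0,0.028],"angular": [0,0,8.5],"claw": 4.5},
    {"xyz": [0,0,0.028],"angular": [0,0,8.5],"claw": 4.5},
    {"xyz": [0,0,0.028],"angular": [0,0,8.5],"claw": 4.5},
    {"xyz": [0,0,0.028],"angular": [0,0,8.5],"claw": 4.5},
    {"xyz": [0,0,0.028],"angular": [0,0,8.5],"claw": 4.5},
    {"xyz": [0,0,0.028],"angular": [0,0,8.5],"claw": 4.5},
    {"xyz": [0,0,0.028],"angular": [0,0,8.5],"claw": 4.5},
    {"xyz": [0,0,0.028],"angular": [0,0,8.5],"claw": 4.5},
    {"xyz": [0,0,0.028],"angular": [0,0,8.5],"claw": 4.5},
    {"xyz": [0,0,0.028],"angular": [0,0,8.5],"claw": 4.5},
    {"xyz": [0,0,0.015],"angular": [0,0,4.5],"claw": 4.5},
    {"xyz": [0,0,0],"angular": [0,0,0],"claw": 4.5}
  ]
}}

```text
t: 7.4
eef_pos: [0.4838, 0.1427, 0.0976]
ee_rot: [3.141, 0.0, -1.313]
force: [-1.5, -0.9, 7.1]
width: 0.0494
gripper_force: 30.0
```

```bash
python3 -c "
from st import *
cv2.imwrite('pics/t1.png',f['color'])"
```

```text
7.45 [0.4838 0.1427 0.0976] yaw -75.11 q6 -0.417 [-1.4 -1.1  7.1] [-0.307  0.45  -0.084] -0.303 0.0495
```

Call:
{"method": "servo_tool", "body": {
  "targets": [
    {"xyz": [0,0,0.028],"angular": [0,0,8.5],"claw": 4.5},
    {"xyz": [0,0,0.028],"angular": [0,0,8.5],"claw": 4.5},
    {"xyz": [0,0,0.028],"angular": [0,0,8.5],"claw": 4.5},
    {"xyz": [0,0,0],"angular": [0,0,0],"claw": 4.5}
  ]
}}

```text
t: 7.85
eef_pos: [0.4836, 0.1427, 0.0968]
ee_rot: [3.141, -0.0, -1.761]
force: [-1.3, -0.6, 7.7]
width: 0.0491
gripper_force: 30.0
```

```bash
python3 -c "
from st import *"
```

```text
7.9 [0.4836 0.1427 0.0968] yaw -100.65 q6 -0.862 [-2.9 -1.1  7.4] [-0.136  0.669 -0.07 ] -0.635 0.0494
```

Call:
{"method": "servo_tool", "body": {
  "targets": [
    {"xyz": [0,0,0.028],"angular": [0,0,8.5],"claw": 4.5},
    {"xyz": [0,0,0.028],"angular": [0,0,8.5],"claw": 4.5},
    {"xyz": [0,0,0],"angular": [0,0,0],"claw": 4.5}
  ]
}}

```text
t: 8.2
eef_pos: [0.4835, 0.1427, 0.0962]
ee_rot: [3.141, -0.0, -2.057]
force: [-3.4, -0.6, 8.4]
width: 0.0497
gripper_force: 30.0
```

```bash
python3 -c "
from st import *"
```

```text
8.25 [0.4835 0.1427 0.0962] yaw -117.65 q6 -1.159 [-2.3 -0.4  7.5] [-0.042  0.909 -0.074] -0.633 0.0493
```

Call:
{"method": "servo_tool", "body": {
  "targets": [
    {"xyz": [0,0,0.028],"angular": [0,0,8.5],"claw": 4.5},
    {"xyz": [0,0,0.028],"angular": [0,0,8.5],"claw": 4.5},
    {"xyz": [0,0,0],"angular": [0,0,0],"claw": 4.5}
  ]
}}

```text
t: 8.55
eef_pos: [0.4834, 0.1428, 0.0956]
ee_rot: [3.141, -0.001, -2.354]
force: [-2.6, 0.1, 8.1]
width: 0.0494
gripper_force: 30.0
```

```bash
python3 -c "
from st import *"
```

```text
8.6 [0.4834 0.1428 0.0956] yaw -134.65 q6 -1.456 [-3.3  0.3  8.3] [ 0.221  1.007 -0.071] -0.633 0.0495
```

Call:
{"method": "servo_tool", "body": {
  "targets": [
    {"xyz": [0,0,0.028],"angular": [0,0,8.5],"claw": 4.5},
    {"xyz": [0,0,0.014],"angular": [0,0,4.25],"claw": 4.5},
    {"xyz": [0,0,0],"angular": [0,0,0],"claw": 4.5}
  ]
}}

```text
t: 8.9
eef_pos: [0.4834, 0.1429, 0.0952]
ee_rot: [3.141, -0.001, -2.574]
force: [-3.5, 1.9, 7.5]
width: 0.0496
gripper_force: 30.0
```

```bash
python3 -c "
from st import *"
```

```text
8.95 [0.4834 0.1428 0.0952] yaw -147.37 q6 -1.678 [-3.6  0.7  8.9] [ 0.318  1.153 -0.038] -0.28 0.0496
```

```bash
cat > ln.py <<'E'
from st import *
def line(f):
    g=cv2.cvtColor(f['color'],cv2.COLOR_BGR2HSV)[340:347,215:305]
    m=(g[...,2]>120)&(g[...,1]<70); x=np.argwhere(m); return x.mean(0)[::-1].round(1)+[215,340],len(x)
E
python3 -c "
from ln import *
a=pickle.load(open('f2.pkl','rb'))[0]['wrist'];b=cv2.imread('pics/t1.png')
print(line(a),line(dict(color=b)),line(f))
cv2.imwrite('pics/c4.png',np.hstack([a['color'][270:352,180:340],b[270:352,180:340],f['color'][270:352,180:340]]))"
```

```text
9.0 [0.4834 0.1429 0.0952] yaw -147.33 q6 -1.677 [-4.7  0.6  8.3] [ 0.343  1.153 -0.105] -0.015 0.0493
(array([nan, nan]), 0) (array([nan, nan]), 0) (array([nan, nan]), 0)ln.py:4: RuntimeWarning: Mean of empty slice.
  m=(g[...,2]>120)&(g[...,1]<70); x=np.argwhere(m); return x.mean(0)[::-1].round(1)+[215,340],len(x)
  ret = um.true_divide(
```

View pics/c4.png

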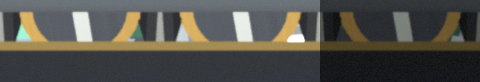

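The white line stays put in the wrist view (column ~82 in each panel), so the cap is turning with the gripper. Continuing in smaller steps.

Call:
{"method": "servo_tool", "body": {
  "targets": [
    {"xyz": [0,0,0.014],"angular": [0,0,4.25],"claw": 4.5},
    {"xyz": [0,0,0.014],"angular": [0,0,4.25],"claw": 4.5},
    {"xyz": [0,0,0],"angular": [0,0,0],"claw": 4.5}
  ]
}}

```text
t: 9.3
eef_pos: [0.4834, 0.1429, 0.0949]
ee_rot: [3.141, -0.001, -2.722]
force: [-3.7, 1.2, 8.1]
width: 0.0494
gripper_force: 30.0
```

```bash
python3 -c "
from st import *"
```

```text
9.35 [0.4834 0.1429 0.0949] yaw -155.86 q6 -1.826 [-3.7 -0.3  7.9] [ 0.39   1.264 -0.094] -0.259 0.0494
```

Call:
{"method": "servo_tool", "body": {
  "targets": [
    {"xyz": [0,0,0.014],"angular": [0,0,4.25],"claw": 4.5},
    {"xyz": [0,0,0.014],"angular": [0,0,4.25],"claw": 4.5},
    {"xyz": [0,0,0],"angular": [0,0,0],"claw": 4.5}
  ]
}}

```text
t: 9.65
eef_pos: [0.4834, 0.1429, 0.0946]
ee_rot: [3.141, -0.001, -2.871]
force: [-4.7, 1.6, 9.0]
width: 0.0497
gripper_force: 30.0
```

```bash
python3 -c "
from st import *"
```

```text
9.7 [0.4834 0.1429 0.0946] yaw -164.36 q6 -1.974 [-3.8  2.1  7.8] [ 0.526  1.306 -0.09 ] -0.259 0.0495
```

Call:
{"method": "servo_tool", "body": {
  "targets": [
    {"xyz": [0,0,0.014],"angular": [0,0,4.25],"claw": 4.5},
    {"xyz": [0,0,0.007],"angular": [0,0,2],"claw": 4.5},
    {"xyz": [0,0,0],"angular": [0,0,0],"claw": 4.5}
  ]
}}

```text
t: 10.0
eef_pos: [0.4832, 0.1428, 0.0944]
ee_rot: [3.142, -0.001, -2.977]
force: [-4.4, 1.1, 9.1]
width: 0.0493
gripper_force: 30.0
```

```bash
python3 -c "
from st import *"
```

```text
10.05 [0.4832 0.1428 0.0944] yaw -170.55 q6 -2.082 [-5.1  0.   9.2] [0.429 1.629 0.321] -0.52 0.0493
```

Call:
{"method": "servo_tool", "body": {
  "targets": [
    {"xyz": [0,0,0.014],"angular": [0,0,4.25],"claw": 4.5},
    {"xyz": [0,0,0.007],"angular": [0,0,2],"claw": 4.5},
    {"xyz": [0,0,0],"angular": [0,0,0],"claw": 4.5}
  ]
}}

```text
t: 10.35
eef_pos: [0.4831, 0.1423, 0.0943]
ee_rot: [-3.141, -0.002, -3.086]
force: [-4.1, -1.2, 10.6]
width: 0.0493
gripper_force: 30.0
```

```bash
python3 -c "
from st import *"
```

```text
10.4 [0.4831 0.1423 0.0943] yaw -176.76 q6 -2.191 [-5.5 -1.3 10.8] [-0.369  1.527  0.611] -0.814 0.0495
```

Mz jumped from −0.09 to +0.32, then +0.61, so the cap is on the stop. I'll check for pad slip and housing twist.

```bash
cat > ln.py <<'E'
from st import *
def line(img):
    g=cv2.cvtColor(img,cv2.COLOR_BGR2HSV)[284:309,244:292]
    out=[]
    for r in range(g.shape[0]):
        v=g[r,:,2].astype(float); t=(np.median(v)+v.max())/2; q=np.where((v>t)&(g[r,:,1]<60))[0]
        if 4<len(q)<20: out.append((r+284,q.mean()+244))
    o=np.array(out); k=np.polyfit(o[:,0],o[:,1],1); return 'line slope deg %.1f col@296 %.1f n %d'%(np.degrees(np.arctan(k[0])),np.polyval(k,296),len(o))
E
python3 -c "
from ln import *
cv2.imwrite('pics/t3.png',f['color'])
for im in (pickle.load(open('f2.pkl','rb'))[0]['wrist']['color'],cv2.imread('pics/t1.png'),f['color']):
    try: print(line(im))
    except Exception as e: print(e)
F={n:viewer.grab_frame(n) for n in('scene','side')}
c=f['color'][60:352,100:420]
a=cv2.resize(F['scene']['color'][150:223,240:320],(320,292));b=cv2.resize(F['side']['color'][140:213,170:250],(320,292))
cv2.imwrite('pics/c5.png',np.vstack([np.hstack([c,a]),np.hstack([b,b*0])]))
"
```

```text
10.45 [0.4831 0.1423 0.0943] yaw -176.74 q6 -2.191 [-5.2 -0.5 10.5] [-0.343  1.532  0.634] -0.685 0.0494
line slope deg 9.5 col@296 261.9 n 25
line slope deg 9.7 col@296 262.4 n 25
line slope deg 14.5 col@296 264.5 n 25
```

View pics/c5.png

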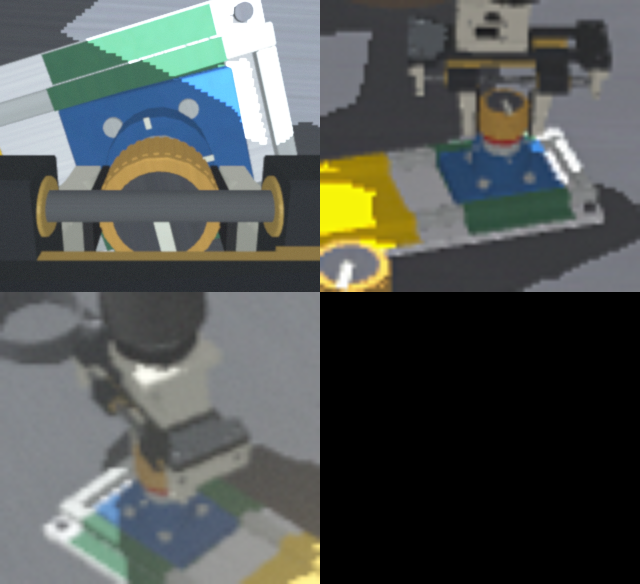

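```bash
python3 -c "
from h import *
from station import viewer
f0=pickle.load(open('f0.pkl','rb'));f2=pickle.load(open('f2.pkl','rb'))[0]
def red(im,x0,x1,y0,y1):
    h=cv2.cvtColor(im,cv2.COLOR_BGR2HSV)[y0:y1,x0:x1]
    m=((h[...,0]<6)|(h[...,0]>172))&(h[...,1]>110)&(h[...,2]>60)
    c=np.argwhere(m); return m.sum(), (c.min(0)+[y0,x0],c.max(0)+[y0,x0]) if len(c) else 0, [int(v) for v in m.sum(1) if v]
for k,b0,b in(('scene',(230,262,175,200),(265,305,165,200)),('side',(230,262,190,220),(190,225,170,200))):
    n=viewer.grab_frame(k)
    print(k,red(f0[k]['color'],*b0)); print(red(f2[k]['color'],*b)); print(red(n['color'],*b))
    # sizes: red band world point
for X in ((.4838,.1427,.076),(.4838,.1427,.108)):
    print(proj(f0['scene'],np.array(X)),proj(f0['side'],np.array(X)))
"
```

```text
scene (np.int64(9), (array([190, 241]), array([191, 248])), [2, 7])
(np.int64(13), (array([183, 282]), array([185, 291])), [1, 4, 8])
(np.int64(8), (array([184, 281]), array([185, 288])), [1, 7])
side (np.int64(0), 0, [])
(np.int64(0), 0, [])
(np.int64(0), 0, [])
(np.float64(284.83914454213), np.float64(181.693059718475)) (np.float64(211.44935975780612), np.float64(184.97291649483032))
(np.float64(285.24797495856416), np.float64(174.99970072101235)) (np.float64(211.02109129435252), np.float64(178.63644650518432))
```

The torque and the 5° line lag both point to the stop. I'll confirm by turning a bit more: the line should then lag by the full amount.

Call:
{"method": "servo_tool", "body": {
  "targets": [
    {"xyz": [0,0,0],"angular": [0,0,5],"claw": 4.5},
    {"xyz": [0,0,0],"angular": [0,0,5],"claw": 4.5},
    {"xyz": [0,0,0],"angular": [0,0,0],"claw": 4.5},
    {"xyz": [0,0,0],"angular": [0,0,0],"claw": 4.5}
  ]
}}

```text
t: 11.05
eef_pos: [0.4846, 0.1427, 0.0945]
ee_rot: [3.141, 0.001, 3.026]
force: [1.7, -1.5, 6.8]
width: 0.0492
gripper_force: 30.0
```

```bash
python3 -c "
from ln import *
print(line(f['color']));cv2.imwrite('pics/t4.png',f['color'])
def plate(im,box):
    g=cv2.cvtColor(im,cv2.COLOR_BGR2GRAY)
    return 0
# foot twist: long blue far edge direction vs green/rail edge, both as world lines
def ang(im,lo,hi,z):
    h=cv2.cvtColor(im,cv2.COLOR_BGR2HSV);m=cv2.inRange(h,lo,hi);P=[]
    for c in range(160,330):
        q=np.where(m[60:250,c])[0]
        if len(q)>10: P.append(onz(f,c,q[0]+59.5,z)[:2])
    P=np.array(P);l=cv2.fitLine(P.astype(np.float32),cv2.DIST_HUBER,0,.001,.001).ravel();return np.degrees(np.arctan2(l[1],l[0]))%180
print('green',ang(f['color'],(55,60,30),(92,255,255),.01),'foot',ang(f['color'],(98,110,40),(125,255,255),.026))
F,s2=pickle.load(open('f2.pkl','rb'));f=F['wrist']
print('before green',ang(f['color'],(55,60,30),(92,255,255),.01),'foot',ang(f['color'],(98,110,40),(125,255,255),.026))
"
```

```text
11.1 [0.4846 0.1428 0.0945] yaw 173.4 q6 -2.363 [ 2.2 -1.7  5.2] [-0.627 -0.716  0.752] -0.816 0.0495
line slope deg 25.2 col@296 270.4 n 25
green 109.06368 foot 107.89613
before green 109.67758 foot 109.79587
```

The line lagged by the full 10°, so the cap is bottomed; the housing is twisted about 1.5° in its play. Backing off now.

Call:
{"method": "servo_tool", "body": {
  "targets": [
    {"xyz": [0,0,0],"angular": [0,0,-2],"claw": 4.5},
    {"xyz": [0,0,-0.016],"angular": [0,0,-5],"claw": 4.5},
    {"xyz": [0,0,-0.028],"angular": [0,0,-8.5],"claw": 4.5},
    {"xyz": [0,0,-0.028],"angular": [0,0,-8.5],"claw": 4.5},
    {"xyz": [0,0,-0.028],"angular": [0,0,-8.5],"claw": 4.5},
    {"xyz": [0,0,-0.028],"angular": [0,0,-8.5],"claw": 4.5},
    {"xyz": [0,0,-0.028],"angular": [0,0,-8.5],"claw": 4.5},
    {"xyz": [0,0,-0.028],"angular": [0,0,-8.5],"claw": 4.5},
    {"xyz": [0,0,-0.028],"angular": [0,0,-8.5],"claw": 4.5},
    {"xyz": [0,0,-0.028],"angular": [0,0,-8.5],"claw": 4.5},
    {"xyz": [0,0,-0.028],"angular": [0,0,-8.5],"claw": 4.5},
    {"xyz": [0,0,-0.024],"angular": [0,0,-7],"claw": 4.5},
    {"xyz": [0,0,0],"angular": [0,0,0],"claw": 4.5},
    {"xyz": [0,0,0],"angular": [0,0,0],"claw": 4.5}
  ]
}}

```text
t: 12.5
eef_pos: [0.4837, 0.1427, 0.0972]
ee_rot: [3.141, 0.0, -1.679]
force: [-3.5, -0.7, 7.5]
width: 0.0495
gripper_force: 30.0
```

```bash
python3 -c "
from ln import *
print(line(f['color']));cv2.imwrite('pics/t5.png',f['color']);pickle.dump((f,s),open('f5.pkl','wb'))
def edge(lo,hi,z):
    h=cv2.cvtColor(f['color'],cv2.COLOR_BGR2HSV);m=cv2.inRange(h,lo,hi);m[225:]=0
    c=max(cv2.findContours(m,0,2)[0],key=cv2.contourArea);print(cv2.boundingRect(c))
    r=cv2.minAreaRect(np.array([onz(f,*p[0],z)[:2]*1000 for p in c],np.float32));return r
print(edge((55,60,30),(92,255,255),.01),edge((98,110,40),(125,255,255),.026))
"
```

```text
12.55 [0.4837 0.1427 0.0972] yaw -96.2 q6 -0.784 [-2.5  0.1  7.8] [0.103 0.742 0.056] 0.004 0.049
line slope deg 23.6 col@296 270.2 n 25
(289, 77, 105, 148)
(162, 100, 180, 125)
((424.37213134765625, 119.83040618896484), (34.761871337890625, 101.35796356201172), 19.626192092895508) ((485.8740539550781, 131.56820678710938), (83.42008972167969, 88.2326431274414), 21.130720138549805)
```

Call:
{"method": "servo_tool", "body": {
  "targets": [
    {"xyz": [0,0,-0.01],"angular": [0,0,-3],"claw": 4.5},
    {"xyz": [0,0,0],"angular": [0,0,0],"claw": 4.5},
    {"xyz": [0,0,0],"angular": [0,0,0],"claw": 4.5},
    {"xyz": [0,0,0],"angular": [0,0,0],"claw": 4.5}
  ]
}}

```text
t: 12.95
eef_pos: [0.4838, 0.1427, 0.0973]
ee_rot: [3.141, 0.001, -1.627]
force: [-2.0, 0.0, 7.9]
width: 0.0497
gripper_force: 30.0
```

```bash
python3 -c "
from ln import *
print(line(f['color']))
e=np.array([np.cos(np.radians(109.4)),np.sin(np.radians(109.4))]);n=np.array([e[1],-e[0]])
h=cv2.cvtColor(f['color'],cv2.COLOR_BGR2HSV)
for nm,lo,hi,z in(('green',(55,60,30),(92,255,255),.01),('foot',(98,110,40),(125,255,255),.026)):
    m=cv2.inRange(h,lo,hi);m[225:]=0
    v,u=np.nonzero(m);P=np.array([onz(f,a,b,z)[:2] for a,b in zip(u,v)]);S=P@e;L=P@n
    print(nm,'s pct',np.percentile(S,[.3,1,99,99.7]).round(4),'lat',np.percentile(L,[.5,99.5]).round(4))
    # end edges per lateral bin
    for l in np.arange(L.min()+.005,L.max(),.01):
        k=abs(L-l)<.002
        if k.sum()>20: print('  %.3f  %.4f %.4f'%(l,S[k].min(),S[k].max()))
"
```

```text
13.0 [0.4837 0.1427 0.0973] yaw -93.21 q6 -0.732 [-2.4 -0.1  8.9] [0.185 0.879 0.021] -0.027 0.0497
line slope deg 23.4 col@296 270.2 n 25
green s pct [-0.0782 -0.0777  0.0126  0.0147] lat [0.4231 0.5798]
  0.428  -0.0787 0.0156
  0.438  -0.0786 0.0117
  0.448  -0.0782 0.0145
  0.458  -0.0785 0.0104
  0.558  -0.0779 -0.0314
  0.568  -0.0782 -0.0357
  0.578  -0.0781 -0.0469
foot s pct [-0.0818 -0.0812 -0.0038 -0.0007] lat [0.4609 0.5439]
  0.465  -0.0825 0.0010
  0.475  -0.0823 -0.0042
  0.485  -0.0820 -0.0239
  0.495  -0.0817 -0.0353
  0.505  -0.0814 -0.0394
  0.515  -0.0812 -0.0388
  0.525  -0.0809 -0.0364
  0.535  -0.0807 -0.0296
  0.545  -0.0802 -0.0324
```

```bash
python3 -c "
from station import viewer
from h import *
f=viewer.grab_frame('wrist')
F2=pickle.load(open('f2.pkl','rb'))[0]
for n,im in (('f2',F2['wrist']['color']),('t1',cv2.imread('pics/t1.png')),('t3',cv2.imread('pics/t3.png')),('now',f['color'])):
    h=cv2.cvtColor(im,cv2.COLOR_BGR2HSV);m=cv2.inRange(h,(8,90,50),(24,255,255))[:250]
    m[:,:180]=0;m[:,340:]=0;v,u=np.nonzero(m);print(n,'brass top row',v.min(),np.percentile(v,1),'cols at 230',[int(x) for x in np.where(m[230])[0][[0,-1]]])
for k in('scene','side'):
    n=viewer.grab_frame(k)
    for nm,g in(('f2',F2[k]),('now',n)):
        h=cv2.cvtColor(g['color'],cv2.COLOR_BGR2HSV)
        box=(slice(170,212),slice(260,315)) if k=='scene' else (slice(165,215),slice(180,240))
        m=cv2.inRange(h[box],(98,110,40),(125,255,255));v,u=np.nonzero(m);
        P=np.array([onz(g,a+box[1].start,b+box[0].start,.026)[:2] for a,b in zip(u,v)]);e=np.array([-.332,.943]);S=P@e
        gm=cv2.inRange(h[box],(55,60,30),(92,255,255));v,u=np.nonzero(gm);Q=np.array([onz(g,a+box[1].start,b+box[0].start,.015)[:2] for a,b in zip(u,v)])@e
        print(k,nm,len(S),np.percentile(S,[2,98]).round(4),'green',np.percentile(Q,[2,98]).round(4))
"
```

```text
f2 brass top row 201 202.0 cols at 230 [212, 307]
t1 brass top row 0 12.0 cols at 230 [212, 308]
t3 brass top row 197 199.0 cols at 230 [209, 311]
now brass top row 0 0.0 cols at 230 [207, 312]
scene f2 290 [-0.0769  0.0316] green [-0.08    0.0296]
scene now 290 [-0.0847  0.0227] green [-0.0762  0.0299]
side f2 26 [0.0097 0.033 ] green [-0.0385  0.033 ]
side now 17 [0.0026 0.0208] green [-0.0406  0.0312]
```

Scene and wrist views agree that the housing crept about 4 mm toward yellow while turning, because the cap sat off-centre in the pads. I'll nudge it back along the track.

Call:
{"method": "servo_tool", "body": {
  "targets": [
    {"xyz": [-0.17,0.07,0],"angular": [0,0,0],"claw": 4.5},
    {"xyz": [-0.17,0.07,0],"angular": [0,0,0],"claw": 4.5},
    {"xyz": [0,0,0],"angular": [0,0,0],"claw": 4.5},
    {"xyz": [0,0,0],"angular": [0,0,0],"claw": 4.5},
    {"xyz": [0,0,0],"angular": [0,0,0],"claw": 4.5}
  ]
}}

```text
t: 13.65
eef_pos: [0.4827, 0.146, 0.0973]
ee_rot: [3.141, 0.0, -1.627]
force: [-0.8, -0.7, 7.7]
width: 0.0495
gripper_force: 30.0
```

```bash
python3 -c "
from ln import *
print(line(f['color']))
e=np.array([-.332,.943]);n=np.array([.943,.332])
h=cv2.cvtColor(f['color'],cv2.COLOR_BGR2HSV)
for nm,lo,hi,z in(('green',(55,60,30),(92,255,255),.01),('foot',(98,110,40),(125,255,255),.026)):
    m=cv2.inRange(h,lo,hi);m[225:]=0
    v,u=np.nonzero(m);P=np.array([onz(f,a,b,z)[:2] for a,b in zip(u,v)]);S=P@e;L=P@n
    print(nm,[(l,S[abs(L-l)<.002].min().round(4)) for l in (.43,.445,.47,.49,.51,.53,.57) if (abs(L-l)<.002).sum()>20])
g=viewer.grab_frame('scene');h=cv2.cvtColor(g['color'],cv2.COLOR_BGR2HSV)[170:212,260:315]
v,u=np.nonzero(cv2.inRange(h,(98,110,40),(125,255,255)));print('scene',np.percentile(np.array([onz(g,a+260,b+170,.026)[:2] for a,b in zip(u,v)])@e,[2,98]))
"
```

```text
13.7 [0.4828 0.1461 0.0974] yaw -93.22 q6 -0.739 [-1.4 -1.9  8.3] [-0.292  0.295 -0.11 ] 0.061 0.0495
line slope deg 23.8 col@296 270.0 n 25
green [(0.43, np.float64(-0.0787)), (0.445, np.float64(-0.0783)), (0.57, np.float64(-0.0781))]
foot [(0.47, np.float64(-0.0788)), (0.49, np.float64(-0.0785)), (0.51, np.float64(-0.0783)), (0.53, np.float64(-0.0778))]
scene [-0.08127262  0.02661701]
```

The housing is centred: foot edge −78.3 mm against green −78.4 mm. The cap is about 90° off its stop and gripped at 30 N.

```bash
python3 -c "
from station import order
print(order.job_done())"
```

```text
the job is handed in; nothing more can be done
None
```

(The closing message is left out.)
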